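Roll the slide box into the tilting bay and wedge the cradle up

TASK

Push the slide box (do not pick it up) along the roller lane into the tilting bay until it sits against the bay's end stop. Then pick up the loose wedge and push it, flat on the desk and thin end first, through the notch in the base under the cradle's foot until the foot has just lifted off the base, by about 4 mm, so that the box can no longer roll back out. Finish while still holding the wedge there in the gripper, touching nothing else, and leave the other things on the desk alone.

Things in the scene. Friction and masses are not known exactly. Their poses are not given: they have to be found in the camera images.
- station: Fixture fixed on the desk: dark base frame 12 mm high, 136 mm wide (local x +-68), local y -75 to +265 mm, with a roller lane and the tilting bay. Origin on the desk (z = 0) under the middle of the bay; local x points away from the robot across the lane, local y along the lane from the bay to its open loading end.
- lane_end (a point): Loading end of the lane on its middle line (station y = +265 mm) at roller-top height, 42 mm; no wall here. Grey free-turning rollers from station y = +77 to +258 mm lie between aluminium side guides 101 mm apart inside and 52 mm high.
- notch (a point): Middle of the notch in the base's front bar, on the desk, at the bar's front face (station x = -68, y = +30 mm). The notch is 44 mm wide (station y +8 to +52), open to the desk and above; the bar is 18 mm deep, and behind it the desk is free to station x = +50 mm. Axes as the station's: the wedge goes in along +x.
- cradle: The tilting bay: aluminium cradle with 4 rollers, two cheeks 105 mm apart inside, 52 mm high, and an end stop plate 75 mm high (inner face at station y = -50). Origin on its hinge pin, along station x at y = -53.5, 55 mm above the desk; axes as the station's when down. Its lane-side end can be lifted (up to 0.3 rad); it falls back by its weight, with the box 4 to 6 N at the foot.
- bay_seat (a point): Point on the cradle at roller-top height (42 mm) in the middle of the bay; the slide box's origin is here when the box is against the end stop. Axes parallel to the cradle's.
- foot_edge (a point): Middle of the front lower edge of the cradle's foot, an aluminium lug 62 mm wide, 8 mm thick, 16 mm deep that sticks out of the cradle's front cheek above the notch. With the cradle down it rests on the base bar at both sides of the notch, this edge 12 mm above the desk, right above the bar's front face; its height minus 12 mm is the lift.
- slide_box: Closed green box for slides, 95 mm across (x), 100 mm along the lane (y), 37 mm high, 0.17 to 0.34 kg; origin at the centre of its underside. It stands on the lane's rollers, its local y along the lane, 145 to 185 mm from the bay's seat. It rolls under a push of well under 5 N.
- wedge: Loose grey wedge 110 mm long, 26 mm wide, 0.12 kg. Origin on its underside below the centre of its grip block (28 mm long, 26 wide, 36 high). Local x points to the thin end: the ramp falls from 21 mm height at x = +13 to 3 mm at the nose (x = +96), 18 in 83 mm. It first touches the foot with the nose about 41 mm past the foot's edge; 4 mm lift needs about 60 mm; pushing takes about 5 to 10 N.
- wedge_nose (a point): Middle of the wedge's thin end, on its underside, at local x = +96 mm of the wedge.
- timer: Bystander: white digital timer 62x62x18 mm, origin under its centre.
- usb_hub: Bystander: flat black USB hub 35x85x18 mm, origin under its centre.
- objective_jar: Bystander: pale screw jar with black cap, 45 mm diameter, 63 mm high, origin under its centre.
- filter_cube: Bystander: black optical filter cube 36x38x37 mm, origin under its centre.
- oil_bottle: Bystander: brown dropper bottle, 30 mm diameter, 91 mm high, origin under its centre.
- dust_cap: Bystander: black round cap, 42 mm diameter, 13 mm high, origin under its centre.

How it is judged (in metres and radians):
On the way:
1. the slide box is in the bay against the end stop, with the cradle still down on the base (y of slide_box in the frame of bay_seat between -0.005 and 0.005 m and z of slide_box in the frame of bay_seat between -0.004 and 0.006 m and height (world z) of foot_edge below 0.0133 m), for 0.2 s.
At the end, for the whole second after the job is handed in: Slide box at rest within 5 mm of the bay's end stop; the wedge, flat on the desk (within 4 mm, 0.08 rad), carries the foot 1.8 to 7 mm above the base (over 1 N), its nose through the notch; the gripper grips the wedge (over 2 N); the robot touches neither cradle, box nor station (y of slide_box in the frame of bay_seat between -0.005 and 0.005 m and z of slide_box in the frame of bay_seat between -0.004 and 0.006 m and linear speed of slide_box below 0.01 m/s and height (world z) of foot_edge between 0.0138 and 0.019 m and contact force between wedge and cradle above 1 N and contact force between the fingers and wedge above 2 N and height (world z) of wedge below 0.004 m and angle between wedge's own z axis and vertical below 0.08 rad and x of wedge_nose in the frame of station above -0.04 m and contact force between each of the arm, the fingers and cradle below 0.5 N and contact force between each of the arm, the fingers and slide_box below 0.5 N and contact force between each of the arm, the fingers and station below 0.5 N); the arm keeps its last pose, push and grip.
It fails at once if one of the other things on the desk is pushed more than 30 mm away (distance of any of timer, usb_hub, objective_jar, filter_cube, oil_bottle, dust_cap from where it was at the start of the episode above 0.03 m).
It fails at once if the slide box is lifted off the rollers (z of slide_box in the frame of station above 0.062 m).
It also fails if it takes over 62 s, if anything falls off the work surface, if the arm or the gripper's body presses on something with over 40 N, if the wrist force passes 120 N, or if a joint passes its speed limit or range.

ROBOT

A 7-joint arm with a two-finger parallel gripper is mounted at the origin on a cart in front of the work surface, level with it; the furniture and walls round the work are solid. World frame = base frame: x ahead of the robot, y to its left, z up, the work surface at z = 0. Lengths are in m, angles in degrees, forces in N, time in s.
With the tool pointing down it reaches from about 0.4 to 0.875 m from the base axis. Payload 6.5 kg.
Tool frame: the origin (TCP) lies at the very end of the fingers, on their centre line; the grasp point (between the pads) lies 19 mm behind it; z points along the fingers, y is the line along which they close (so a half turn about z gives the same grasp; the last joint's range is limited). The gripper opens to 88 mm and grips with 3 to 60 N. Pads are 18 mm wide; open, the fingers measure 123 mm over their backs; the gripper's body (75 mm by 187 mm) begins 45 mm behind the grasp point.
Start: joints at [-79.595, 30.733, -0.252, 88.115, 0.149, 61.152, -4.079], TCP at [0.159, 0.63, 0.239] pointing down, gripper open.
Joint ranges: [-154.64, 154.64], [-21.42, 123.67], [-72.66, 72.17], [13.99, 137.28], [-74.86, 254.86], [10.95, 109.41], [-158.01, 158.01]. Speed limits (degrees/s): [136.94, 136.94, 180, 180, 180, 180, 180].

INTERFACE

Orientations are given as a 3x3 rotation matrix whose columns are the frame's x, y, z axes.
In Python, from cell import ctrl gives the robot as it stands.
- The arm moves only by the shell command python3 steer.py 'ROWS' [OPENING] [FORCE]. ROWS is a JSON list of rows, 1 to 12 of them, each of 6 numbers: dx, dy, dz in m, then a rotation vector rx, ry, rz in degrees; each row is the pose to reach, as a shift and turn from the pose commanded when the command began, along the tool's axes at that moment; what a row does not reach only later rows make up. A row lasts 1/8 s, in which the tool goes at most 0.0625 m and 10.7 degrees, less where a joint would pass 70% of its speed; a pose out of reach is approached as far as the arm can. OPENING is the finger opening in m, set as the command begins (- or left out keeps the last). The fingers move at their own pace and stop on an object; FORCE is the grip in N (left out, the last holds). Time passes only in rows, so rows that do not move let the fingers close. It prints the time, the measured TCP pose, the force, the opening and the grip force at its end.
- ctrl.sense(): the state, without advancing time (a new reading comes with each control period).
- ctrl.grab_frame(name): name is "scene" or "top" or "wrist"; returns the picture (384x512x3 uint8, red, green, blue); there is no depth.
- ctrl.camera_params(name): a dict with "camera_matrix" (3x3 intrinsics, pixels), "cam_to_world" (4x4, takes a point from camera to world coordinates). Camera axes: x right, y down, z forward; pixel columns grow to the right and rows downward; lengths in m; the calibration is good to about 2 mm. A picture is of the moment at which its call begins: read the wrist's pose just before it. camera_params takes no time and is no camera call; for the wrist camera it gives the pose at the moment of the call.
- ctrl.sign_off(): hands the job in; it is judged then, once.
The state is a dict: "time_s": time; "joint_pos": joint angles; "joint_velocities": joint speeds; "joint_torque": joint torques, N m; "eef_pos": TCP position; "eef_rot": TCP orientation; "contact_force": force on the tool from outside, world axes, zero at the start; "ft_torque": the same for the moment, N m; "finger_gap": finger opening in m; "gripper_force": force on a finger pad.
Only numpy, scipy, OpenCV 4.12 (cv2) and the standard library are available. Lean on these libraries where they do the work, as an engineer would, in place of code of your own. Each camera call takes 0.05 s, during which the arm holds its last target. There are 200 camera calls.

## Working session

There is one attempt and no reset: what is moved stays moved. The work goes in short steps, Python scripts to look and compute and a shell command to move; the robot and the scene stay as the last step left them, time stands still between calls to the robot, and variables do not carry over. Pictures are saved under pics/ and viewed, at most 10 in all, crops included, and the job is handed in when it is done.

```bash
ls; mkdir -p pics; python3 - <<'E'
from cell import ctrl
import cv2,numpy as np
for n in("scene","top"):
    cv2.imwrite(f"pics/{n}0.png",ctrl.grab_frame(n)[:,:,::-1]); p=ctrl.camera_params(n); print(n,np.round(p["camera_matrix"],1).tolist(),np.round(p["cam_to_world"],3).tolist())
s=ctrl.sense();print(s["time_s"],s["eef_pos"],np.round(s["eef_rot"],3).tolist())
E
```

```text
cell.py
pics
steer.py
scene [[486.3, 0.0, 256.6], [0.0, 486.3, 192.4], [0.0, 0.0, 1.0]] [[0.894, -0.177, 0.411, -0.063], [-0.447, -0.324, 0.834, -1.084], [-0.015, -0.929, -0.369, 0.615], [0.0, 0.0, 0.0, 1.0]]
top [[380.6, 0.0, 256.1], [0.0, 380.6, 194.0], [0.0, 0.0, 1.0]] [[0.099, -0.975, 0.201, 0.314], [-0.995, -0.098, 0.015, 0.112], [0.005, -0.201, -0.98, 1.153], [0.0, 0.0, 0.0, 1.0]]
0.1 [0.15927497 0.62963471 0.23794317] [[-0.969, 0.245, -0.0], [0.245, 0.969, -0.001], [-0.0, -0.002, -1.0]]
```

View pics/top0.png

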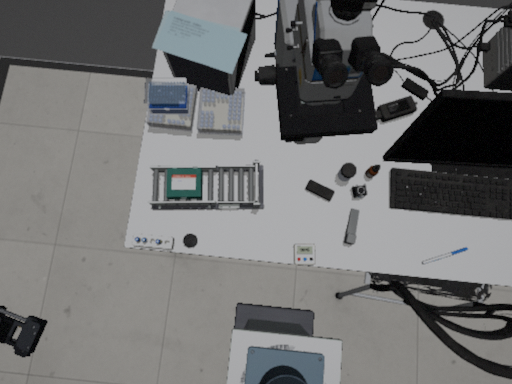

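View pics/scene0.png

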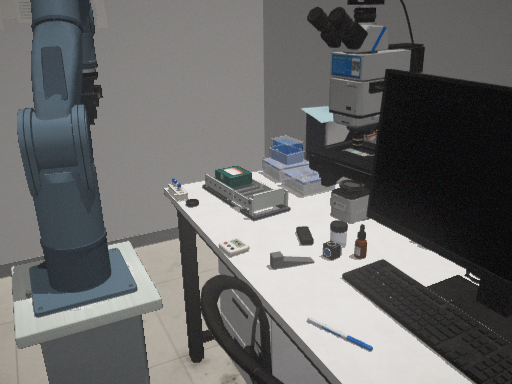

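```bash
cat > h.py <<'E'
import numpy as np
from cell import ctrl
def ray(n,uv,z):
    p=ctrl.camera_params(n);K=np.array(p["camera_matrix"]);T=np.array(p["cam_to_world"])
    d=T[:3,:3]@np.linalg.solve(K,[uv[0],uv[1],1.]);return T[:3,3]+d*(z-T[2,3])/d[2]
def proj(n,P):
    p=ctrl.camera_params(n);K=np.array(p["camera_matrix"]);T=np.array(p["cam_to_world"])
    q=K@(T[:3,:3].T@(np.array(P)-T[:3,3]));return q[:2]/q[2]
E
python3 - <<'E'
import cv2,numpy as np
from h import *
a=cv2.imread("pics/top0.png")
A=cv2.resize(a[155:265,140:275],None,fx=5,fy=5,interpolation=cv2.INTER_CUBIC)
cv2.imwrite("pics/c1.png",A)
B=cv2.resize(a[155:270,285:400],None,fx=5,fy=5,interpolation=cv2.INTER_CUBIC)
cv2.imwrite("pics/c2.png",B)
E
```

```text
(no output)
```

View pics/c1.png

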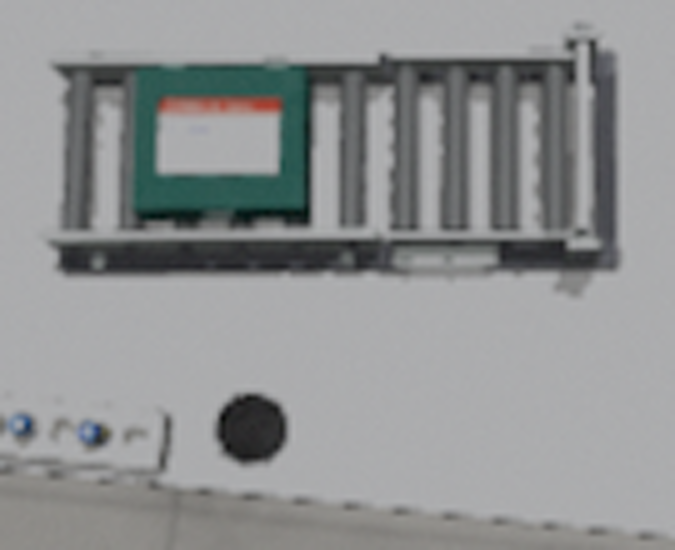

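View pics/c2.png

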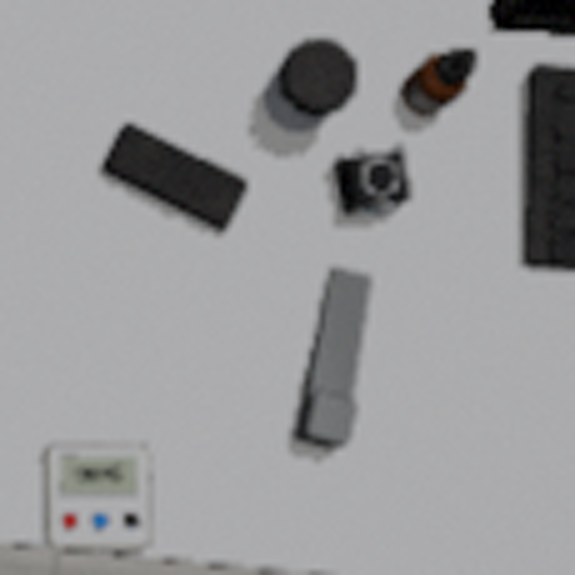

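```bash
python3 - <<'E'
from h import *
np.set_printoptions(precision=4,suppress=True)
def c1(x,y,z): return ray("top",((x+.5)/5-.5+140,(y+.5)/5-.5+155),z)
def c2(x,y,z): return ray("top",((x+.5)/5-.5+285,(y+.5)/5-.5+155),z)
for l,a in dict(guideFL=(52,240,.052),guideFR=(380,236,.052),guideBL=(55,68,.052),guideBR=(380,58,.052),footL=(393,247,.02),footR=(498,247,.02),footFL=(393,270,.02),footFR=(498,268,.02),baseL=(60,273,0),baseR=(620,270,0),baseBR=(615,52,.012),stopF=(595,245,.075),stopB=(592,35,.075),boxTL=(137,68,.079),boxTR=(305,68,.079),boxBL=(137,213,.079),boxBR=(305,208,.079),cap=(252,428,.013)).items(): print(l,c1(*a))
for l,a in dict(blkTL=(310,390,.036),blkTR=(357,390,.036),blkBR=(350,442,.036),blkBL=(302,438,.036),noseL=(333,268,.003),noseR=(370,274,.003),cube=(372,182,.037),hubL=(125,125,.018),hubB=(220,230,.018),hubT=(245,185,.018)).items(): print(l,c2(*a))
E
```

```text
guideFL [0.4827 0.4357 0.052 ]
guideFR [0.5043 0.2445 0.052 ]
guideBL [0.5863 0.4501 0.052 ]
guideBR [0.612  0.2575 0.052 ]
footL [0.5039 0.2397 0.02  ]
footR [0.5103 0.1766 0.02  ]
footFL [0.49  0.238 0.02 ]
footFR [0.4975 0.1752 0.02  ]
baseL [0.4708 0.4429 0.    ]
baseR [0.507  0.1017 0.    ]
baseBR [0.6414 0.118  0.012 ]
stopF [0.5075 0.118  0.075 ]
stopB [0.6323 0.1321 0.075 ]
boxTL [0.5844 0.3943 0.079 ]
boxTR [0.5943 0.2968 0.079 ]
boxBL [0.499  0.3817 0.079 ]
boxBR [0.5116 0.2861 0.079 ]
cap [0.3879 0.311  0.013 ]
blkTL [ 0.4543 -0.1476  0.036 ]
blkTR [ 0.457  -0.1751  0.036 ]
blkBR [ 0.4262 -0.1724  0.036 ]
blkBL [ 0.4257 -0.1444  0.036 ]
noseL [ 0.5346 -0.1654  0.003 ]
noseR [ 0.5332 -0.1882  0.003 ]
cube [ 0.5828 -0.178   0.037 ]
hubL [ 0.6079 -0.0301  0.018 ]
hubB [ 0.5483 -0.0923  0.018 ]
hubT [ 0.5777 -0.1058  0.018 ]
```

```bash
cat >> h.py <<'E'
from scipy.spatial.transform import Rotation as R
S0=np.array([.5655,.1837]); SY=6.2
def st(x,y):
    c,s=np.cos(np.radians(SY)),np.sin(np.radians(SY));return S0+[c*x-s*y,s*x+c*y]
def loc(p):
    c,s=np.cos(np.radians(SY)),np.sin(np.radians(SY));d=np.array(p)[:2]-S0;return np.array([c*d[0]+s*d[1],-s*d[0]+c*d[1]])
def delta(p,ty,lean=0):
    """p: TCP target, ty: yaw of tool y (deg), lean: tool top leaning toward ty-90 heading's rear"""
    s=ctrl.sense();M=s["eef_rot"]
    a=np.radians(ty);y=np.array([np.cos(a),np.sin(a),0]);z=np.array([0,0,-1.]);G=np.c_[np.cross(y,z),y,z]
    f=np.array([np.sin(a),-np.cos(a),0])  # heading ty-90
    G=R.from_rotvec(np.radians(lean)*np.cross(f,[0,0,1.])).as_matrix()@G
    rv=np.degrees(R.from_matrix(np.array(M).T@G).as_rotvec())
    print("d",np.round(np.array(M).T@(np.array(p)-s["eef_pos"]),4),"rv",np.round(rv,1),"t",s["time_s"])
E
python3 -c "
from h import *
delta([*st(0,.262),.12],6.2)"
```

```text
d [-0.4119 -0.087   0.1181] rv [-0.1  0.1 69.6] t 0.1
```

```bash
python3 steer.py '[[-0.1,-0.02,0.03,0,0,18],[-0.2,-0.04,0.06,0,0,36],[-0.3,-0.06,0.09,0,0,54],[-0.412,-0.087,0.118,0,0,69.6],[-0.412,-0.087,0.118,0,0,69.6],[-0.412,-0.087,0.118,0,0,69.6],[-0.412,-0.087,0.118,0,0,69.6],[-0.412,-0.087,0.118,0,0,69.6],[-0.412,-0.087,0.118,0,0,69.6],[-0.412,-0.087,0.118,0,0,69.6]]' 0 10
python3 - <<'E'
from h import *
import cv2
a=ctrl.grab_frame("wrist")[:,:,::-1];cv2.imwrite("pics/w1.png",a)
delta([*st(0,.262),.056],6.2); print(loc(ctrl.sense()["eef_pos"]))
E
```

```text
time_s: 1.35
eef_pos: [0.5357, 0.4467, 0.1209]
eef_rot: [[-0.111, 0.994, -0.001], [0.994, 0.111, 0.001], [0.001, -0.001, -1.0]]
contact_force: [0.8, 1.1, 0.1]
finger_gap: 0.0005
gripper_force: 0.0
d [-0.0026  0.0011  0.0651] rv [-0.  -0.1  0.2] t 1.4
[-0.00105656  0.26455197]
```

View pics/w1.png

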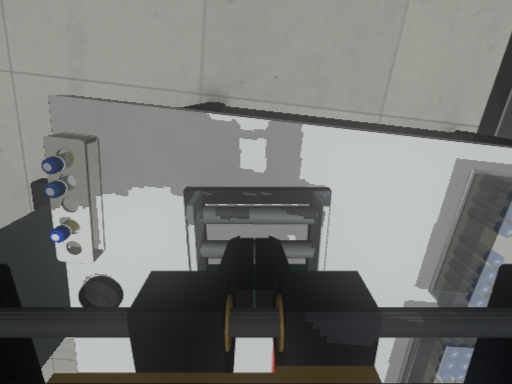

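```bash
python3 steer.py '[[0,0,0.03,0,0,0],[0,0.001,0.065,0,0,0],[-0.015,0.001,0.065,0,0,0],[-0.03,0.001,0.065,0,0,0],[-0.045,0.001,0.065,0,0,0],[-0.06,0.001,0.065,0,0,0],[-0.075,0.001,0.065,0,0,0],[-0.09,0.001,0.065,0,0,0],[-0.105,0.001,0.065,0,0,0],[-0.12,0.001,0.065,0,0,0],[-0.135,0.001,0.065,0,0,0]]'
python3 -c "
from h import *
print(loc(ctrl.sense()['eef_pos']))"
```

```text
time_s: 2.78
eef_pos: [0.5532, 0.3097, 0.0557]
eef_rot: [[-0.108, 0.994, 0.0], [0.994, 0.108, 0.0], [0.0, 0.0, -1.0]]
contact_force: [1.2, 0.4, -0.5]
finger_gap: 0.0006
gripper_force: 0.4
[0.00136873 0.12658682]
```

```bash
python3 steer.py '[[-0.01,0,0,0,0,0],[-0.02,0,0,0,0,0],[-0.03,0,0,0,0,0],[-0.038,0,0,0,0,0],[-0.044,0,0,0,0,0],[-0.049,0,0,0,0,0],[-0.053,0,0,0,0,0],[-0.056,0,0,0,0,0]]'
python3 - <<'E'
from h import *
import cv2
print(loc(ctrl.sense()['eef_pos']))
a=ctrl.grab_frame("top")[:,:,::-1];b=ctrl.grab_frame("scene")[:,:,::-1]
A=cv2.resize(a[145:265,140:275],None,fx=3,fy=3,interpolation=cv2.INTER_CUBIC)
B=cv2.resize(b[120:240,190:320],None,fx=3,fy=3,interpolation=cv2.INTER_CUBIC)
cv2.imwrite("pics/p2.png",np.hstack([A,B]))
E
```

```text
time_s: 3.78
eef_pos: [0.5591, 0.2549, 0.0557]
eef_rot: [[-0.108, 0.994, -0.0], [0.994, 0.108, 0.0], [0.0, -0.0, -1.0]]
contact_force: [1.0, 0.3, -0.2]
finger_gap: 0.0003
gripper_force: 0.2
[0.00132321 0.07143658]
```

View pics/p2.png

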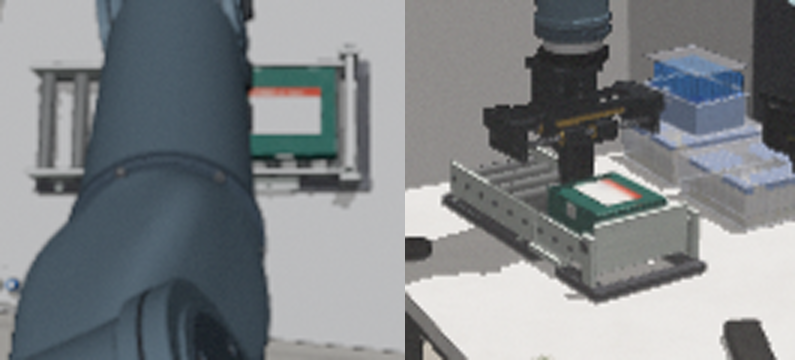

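The box is in the bay: its right edge is at about (338,110) in the crop, just short of the stop plate at about (347,110). It needs a few more millimetres, so I push in small steps and watch the force.

```bash
python3 steer.py '[[-0.002,0,0,0,0,0],[-0.004,0,0,0,0,0],[-0.006,0,0,0,0,0],[-0.008,0,0,0,0,0]]';python3 steer.py '[[-0.001,0,0,0,0,0],[-0.002,0,0,0,0,0],[-0.003,0,0,0,0,0]]';
python3 -c "
from h import *
print(loc(ctrl.sense()['eef_pos']))"
```

```text
time_s: 4.38
eef_pos: [0.56, 0.2469, 0.0557]
eef_rot: [[-0.108, 0.994, -0.0], [0.994, 0.108, -0.0], [-0.0, -0.0, -1.0]]
contact_force: [0.2, 0.1, 0.8]
finger_gap: 0.0009
gripper_force: 0.2
time_s: 4.75
eef_pos: [0.5607, 0.245, 0.0559]
eef_rot: [[-0.109, 0.994, 0.001], [0.994, 0.109, 0.001], [0.001, 0.001, -1.0]]
contact_force: [1.2, 4.0, -1.5]
finger_gap: 0.0007
gripper_force: 2.0
[0.00182201 0.06147522]
```

```bash
python3 steer.py '[[-0.001,0,0,0,0,0],[-0.001,0,0,0,0,0],[-0.001,0,0,0,0,0]]';
python3 -c "
from h import *
print(loc(ctrl.sense()['eef_pos']))"
```

```text
time_s: 5.12
eef_pos: [0.5607, 0.245, 0.056]
eef_rot: [[-0.109, 0.994, 0.001], [0.994, 0.109, 0.002], [0.002, 0.001, -1.0]]
contact_force: [0.9, 4.1, -1.6]
finger_gap: 0.0003
gripper_force: 2.6
[0.00180232 0.06149184]
```

```bash
python3 steer.py '[[0.002,0,0,0,0,0],[0.006,0,0,0,0,0],[0.02,0,0,0,0,0],[0.03,0,-0.02,0,0,0],[0.03,0,-0.08,0,0,0],[0.03,0,-0.13,0,0,0]]' 0.07 15;
python3 -c "
from h import *
d=[.4408,-.160,.15]
delta(d,79.6)"
```

```text
time_s: 5.88
eef_pos: [0.5571, 0.2739, 0.1875]
eef_rot: [[-0.109, 0.994, 0.0], [0.994, 0.109, 0.0], [0.0, 0.0, -1.0]]
contact_force: [-0.5, 0.4, 0.3]
finger_gap: 0.0581
gripper_force: 0.0
d [-0.4187 -0.1628  0.0375] rv [  0.    0.  -73.4] t 5.875
```

```bash
python3 steer.py '[[-0.06,-0.023,0.005,0,0,-10],[-0.12,-0.046,0.01,0,0,-20],[-0.18,-0.07,0.016,0,0,-30],[-0.24,-0.093,0.02,0,0,-40],[-0.3,-0.116,0.027,0,0,-50],[-0.36,-0.14,0.03,0,0,-60],[-0.419,-0.163,0.037,0,0,-70],[-0.419,-0.163,0.037,0,0,-73.4],[-0.419,-0.163,0.037,0,0,-73.4],[-0.419,-0.163,0.037,0,0,-73.4]]' 0.07 15
python3 - <<'E'
from h import *
import cv2
s=ctrl.sense();T=ctrl.camera_params("wrist");print(np.round(T["camera_matrix"],1).tolist())
a=ctrl.grab_frame("top")[:,:,::-1];b=ctrl.grab_frame("wrist")[:,:,::-1]
A=cv2.resize(a[155:265,140:275],None,fx=3,fy=3,interpolation=cv2.INTER_CUBIC)
B=cv2.copyMakeBorder(b,0,0,0,0,0)
cv2.imwrite("pics/w2.png",b);cv2.imwrite("pics/t2.png",a)
C=np.zeros((600,800,3),np.uint8);C[:384,:512]=b;C[-330//3*2:,:270]=cv2.resize(A,(270,220))[:216] if 0 else C[-220:,:270]
C[384:,:]=0;A2=cv2.resize(a[160:215,195:270],None,fx=3.8,fy=3.8,interpolation=cv2.INTER_CUBIC);C[386:386+A2.shape[0],:A2.shape[1]]=A2
cv2.imwrite("pics/v2.png",C);delta([.4408,-.160,.15],79.6)
E
```

```text
time_s: 7.12
eef_pos: [0.4411, -0.16, 0.1488]
eef_rot: [[-0.984, 0.18, 0.0], [0.18, 0.984, 0.001], [-0.0, 0.001, -1.0]]
contact_force: [-0.1, -0.1, 1.0]
finger_gap: 0.0695
gripper_force: 0.0
[[295.7, 0.0, 253.9], [0.0, 295.7, 193.7], [0.0, 0.0, 1.0]]
d [ 0.0003 -0.0004 -0.0012] rv [0.  0.  0.1] t 7.225
```

View pics/v2.png

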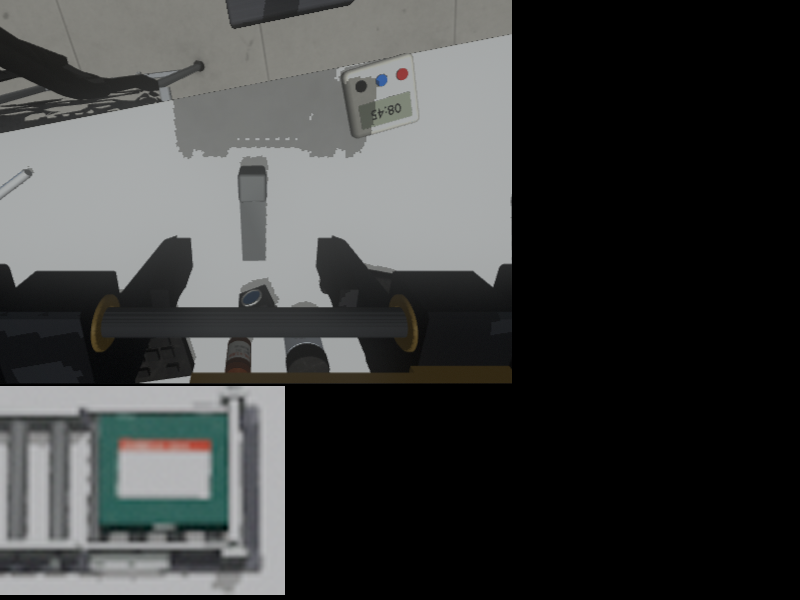

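```bash
python3 - <<'E'
from h import *
np.set_printoptions(precision=4,suppress=True)
for u,z in (((239,175),.036),((267,175),.036),((239.5,202),.036),((267,202),.036),((242,261),.003),((266,261),.003)): print(ray("wrist",u,z))
print(ctrl.camera_params("wrist")["cam_to_world"])
E
```

```text
[ 0.4234 -0.1705  0.036 ]
[ 0.428  -0.1456  0.036 ]
[ 0.4491 -0.1751  0.036 ]
[ 0.4537 -0.1499  0.036 ]
[ 0.5312 -0.19    0.003 ]
[ 0.5361 -0.1633  0.003 ]
[[ 0.1784  0.9313  0.3175  0.3566]
 [ 0.984  -0.169  -0.0573 -0.1447]
 [ 0.0002  0.3226 -0.9465  0.2948]
 [ 0.      0.      0.      1.    ]]
```

```bash
python3 -c "
from h import *
delta([.4408,-.1606,.009],80.2,12)"
```

```text
d [ 0.0003 -0.0011  0.1398] rv [ -0.  -12.   -0.5] t 7.225
```

```bash
python3 steer.py '[[0,-0.001,0.04,0,-6,-0.5],[0,-0.001,0.08,0,-12,-0.5],[0,-0.001,0.11,0,-12,-0.5],[0,-0.001,0.125,0,-12,-0.5],[0,-0.001,0.135,0,-12,-0.5],[0,-0.001,0.14,0,-12,-0.5],[0,-0.001,0.14,0,-12,-0.5]]'
python3 steer.py '[[0,0,0,0,0,0],[0,0,0,0,0,0],[0,0,0,0,0,0],[0,0,0,0,0,0],[0,0,0,0,0,0],[0,0,0,0,0,0]]' 0.0 40
python3 -c "
from h import *
delta([.4408,-.1606,.06],80.2,12)
delta([*st(-.19,.03),.06],96.2,12)"
```

```text
time_s: 8.1
eef_pos: [0.454, -0.1395, 0.016]
eef_rot: [[-0.973, 0.13, 0.189], [0.129, 0.992, -0.016], [-0.189, 0.009, -0.982]]
contact_force: [-0.2, -1.1, 0.5]
finger_gap: 0.07
gripper_force: 0.1
time_s: 8.85
eef_pos: [0.4459, -0.1634, 0.0176]
eef_rot: [[-0.967, 0.174, 0.188], [0.171, 0.985, -0.032], [-0.191, 0.002, -0.982]]
contact_force: [0.0, 0.6, 0.7]
finger_gap: 0.0247
gripper_force: 39.8
d [-0.0027  0.0019 -0.0427] rv [ 0.  -1.  -0.2] t 8.85
d [ 0.1229  0.3385 -0.0666] rv [ -3.1  -1.  -15.9] t 8.85
```

```bash
python3 - <<'E'
from h import *
import cv2
s=ctrl.sense();print(np.round(s["joint_pos"],1),np.round(s["joint_velocities"],1),np.round(s["eef_pos"],4))
a=ctrl.grab_frame("wrist")[:,:,::-1];b=ctrl.grab_frame("scene")[:,:,::-1]
B=cv2.resize(b[210:290,220:370],None,fx=2.6,fy=2.6)
C=np.zeros((600,520,3),np.uint8);C[:384,:512]=a;C[386:386+B.shape[0],:B.shape[1]]=B
cv2.imwrite("pics/v3.png",C)
E
```

```text
[  2.4  35.3  15.7 129.9 -64.8  11.  157.9] [-0.2  0.   0.   0.1 -0.  -0.  -0. ] [ 0.4459 -0.1634  0.0176]
```

View pics/v3.png

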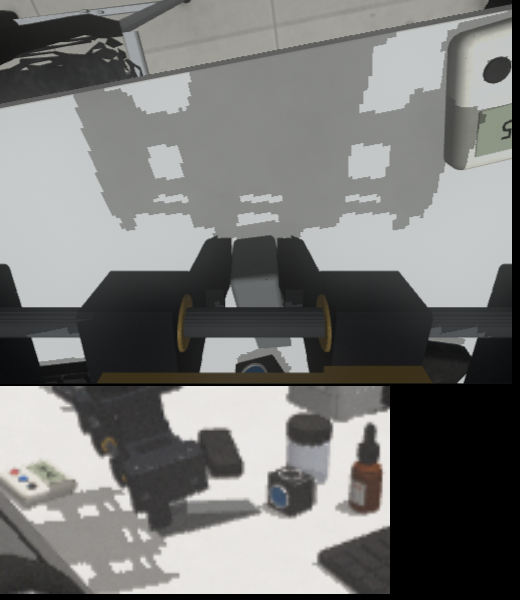

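```bash
python3 -c "
from h import *
delta([.4408,-.1606,.15],80.2)"
python3 steer.py '[[0,0,0,0,0,0],[0,0,0,0,0,0],[0,0,0,0,0,0],[0,0,-0.02,0,0,0],[0,0,-0.05,0,0,0]]' 0.07 40
python3 -c "
from h import *
delta([.4408,-.1606,.15],80.2)"
```

```text
d [-0.0198  0.0021 -0.131 ] rv [ 0.1 11.  -0.2] t 8.95
time_s: 9.57
eef_pos: [0.4361, -0.1619, 0.0669]
eef_rot: [[-0.967, 0.174, 0.187], [0.171, 0.985, -0.032], [-0.19, 0.001, -0.982]]
contact_force: [1.1, 0.9, -0.2]
finger_gap: 0.0697
gripper_force: 0.0
d [-0.0201  0.0022 -0.0808] rv [ 0.1 11.  -0.2] t 9.575
```

```bash
python3 steer.py '[[-0.01,0.001,-0.04,0,5,0],[-0.02,0.002,-0.081,0,11,0],[-0.02,0.002,-0.081,0,11,0],[-0.02,0.002,-0.081,0,11,0],[-0.02,0.002,-0.081,0,11,0]]'
python3 - <<'E'
from h import *
import cv2
np.set_printoptions(precision=4,suppress=True)
s=ctrl.sense();print(np.round(s["joint_pos"],1),np.round(s["eef_pos"],4))
a=ctrl.grab_frame("wrist")[:,:,::-1];cv2.imwrite("pics/w4.png",a)
cv2.imwrite("pics/w4c.png",cv2.resize(a[130:300,180:330],None,fx=3.5,fy=3.5,interpolation=cv2.INTER_CUBIC))
E
```

```text
time_s: 10.2
eef_pos: [0.4397, -0.1603, 0.1489]
eef_rot: [[-0.985, 0.174, -0.001], [0.174, 0.985, 0.002], [0.001, 0.002, -1.0]]
contact_force: [0.0, 0.3, 0.3]
finger_gap: 0.0702
gripper_force: 0.0
[-26.1  29.8  52.3 121.3 -34.1  44.9 127.7] [ 0.4397 -0.1603  0.1489]
```

View pics/w4c.png

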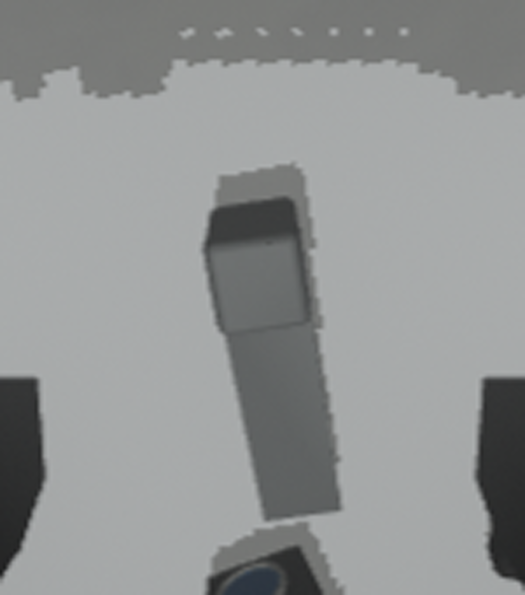

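```bash
python3 - <<'E'
from h import *
np.set_printoptions(precision=4,suppress=True)
f=lambda x,y,z: ray("wrist",((x+.5)/3.5-.5+180,(y+.5)/3.5-.5+130),z)
q=[f(*p,.036) for p in ((207,247),(297,236),(308,320),(222,332))];n=[f(*p,.003) for p in ((265,520),(341,509))]
for p in q+n: print(p)
b=np.mean(q,0);m=np.mean(n,0);d=m-b;h=np.degrees(np.arctan2(d[1],d[0]));print(b,m,h,np.hypot(*d[:2]))
u=d[:2]/np.hypot(*d[:2])
delta([*(b[:2]-.004*u),.012],90+h)
delta([*(b[:2]-.004*u),.012],90+h-180)
E
```

```text
[ 0.4458 -0.176   0.036 ]
[ 0.4469 -0.1519  0.036 ]
[ 0.4714 -0.1529  0.036 ]
[ 0.4708 -0.1767  0.036 ]
[ 0.5548 -0.1792  0.003 ]
[ 0.555  -0.1539  0.003 ]
[ 0.4587 -0.1644  0.036 ] [ 0.5549 -0.1666  0.003 ] -1.2973552747093304 0.09618786735707198
d [-0.0156 -0.0014  0.137 ] rv [ 0.1 -0.1 -8.7] t 10.25
d [-0.0156 -0.0014  0.137 ] rv [ -0.1  -0.2 171.3] t 10.25
```

```bash
python3 steer.py '[[-0.008,-0.001,0.03,0,0,-5],[-0.016,-0.001,0.06,0,0,-8.7],[-0.016,-0.001,0.085,0,0,-8.7],[-0.016,-0.001,0.1,0,0,-8.7],[-0.016,-0.001,0.1,0,0,-8.7]]'
python3 - <<'E'
from h import *
s=ctrl.sense();print(np.round(s["joint_pos"],1))
delta([.4547,-.1643,.012],88.7)
E
```

```text
time_s: 10.88
eef_pos: [0.4556, -0.1643, 0.0493]
eef_rot: [[-1.0, 0.023, -0.001], [0.023, 1.0, 0.002], [0.001, 0.002, -1.0]]
contact_force: [0.4, -0.1, -0.1]
finger_gap: 0.0698
gripper_force: 0.0
[-14.7  39.4  37.8 120.8 -43.7  34.4 143.2]
d [ 0.0009 -0.0001  0.0373] rv [ 0.1 -0.1 -0. ] t 10.875
```

```bash
python3 steer.py '[[0,0,-0.05,0,0,0],[0,0,-0.1,0,0,10],[0,0,-0.1,0,0,20],[0,0,-0.1,0,0,30],[0,0,-0.1,0,0,40],[0,0,-0.1,0,0,50],[0,0,-0.1,0,0,60],[0,0,-0.1,0,0,70],[0,0,-0.1,0,0,80],[0,0,-0.1,0,0,90],[0,0,-0.1,0,0,90],[0,0,-0.1,0,0,90]]'
python3 steer.py '[[0,0,0,0,0,10],[0,0,0,0,0,20],[0,0,0,0,0,30],[0,0,0,0,0,40],[0,0,0,0,0,50],[0,0,0,0,0,60],[0,0,0,0,0,70],[0,0,0,0,0,80],[0,0,0,0,0,90],[0,0,0,0,0,90],[0,0,0,0,0,90]]'
python3 - <<'E'
from h import *
s=ctrl.sense();print(np.round(s["joint_pos"],1))
delta([.4547,-.1643,.012],88.7-180)
E
```

```text
time_s: 12.38
eef_pos: [0.4568, -0.1643, 0.1504]
eef_rot: [[0.019, 1.0, 0.001], [1.0, -0.019, 0.001], [0.001, 0.001, -1.0]]
contact_force: [-0.4, 0.1, 0.5]
finger_gap: 0.0699
gripper_force: 0.0
time_s: 13.75
eef_pos: [0.4567, -0.1643, 0.1502]
eef_rot: [[1.0, -0.018, 0.001], [-0.018, -1.0, 0.001], [0.001, -0.001, -1.0]]
contact_force: [-0.0, -0.3, -0.0]
finger_gap: 0.0704
gripper_force: 0.0
[-35.6  44.7  71.5 119.3 -52.7  57.2 -26.4]
d [-0.0022  0.0002  0.1382] rv [-0.1 -0.1  0.3] t 13.75
```

```bash
python3 steer.py '[[-0.002,0,0.04,0,0,0],[-0.002,0,0.08,0,0,0],[-0.002,0,0.11,0,0,0],[-0.002,0,0.125,0,0,0],[-0.002,0,0.135,0,0,0],[-0.002,0,0.138,0,0,0],[-0.002,0,0.138,0,0,0]]'
python3 - <<'E'
from h import *
s=ctrl.sense();print(np.round(s["joint_pos"],1))
delta([.4547,-.1643,.012],88.7-180)
E
```

```text
time_s: 14.62
eef_pos: [0.4552, -0.1643, 0.0125]
eef_rot: [[1.0, -0.022, 0.002], [-0.022, -1.0, 0.001], [0.002, -0.001, -1.0]]
contact_force: [-0.1, 0.3, 0.3]
finger_gap: 0.0704
gripper_force: 0.0
[-25.6  54.2  54.3 121.6 -69.3  44.8 -15.7]
d [-0.0005 -0.      0.0005] rv [-0.1 -0.1  0. ] t 14.625
```

```bash
python3 steer.py '[[0,0,0,0,0,0],[0,0,0,0,0,0],[0,0,0,0,0,0],[0,0,0,0,0,0],[0,0,0,0,0,0],[0,0,0,0,0,0]]' 0.0 40
python3 steer.py '[[0,0,-0.02,0,0,0],[0,0,-0.04,0,0,0],[0,0,-0.05,0,0,0]]'
python3 - <<'E'
from h import *
s=ctrl.sense();print(np.round(s["joint_pos"],1))
delta([*st(-.2,.03),.062],96.2-180)
E
```

```text
time_s: 15.38
eef_pos: [0.4548, -0.1642, 0.0121]
eef_rot: [[1.0, -0.022, 0.001], [-0.022, -1.0, 0.001], [0.001, -0.001, -1.0]]
contact_force: [0.0, -0.8, 1.2]
finger_gap: 0.0254
gripper_force: 40.0
time_s: 15.75
eef_pos: [0.4549, -0.1643, 0.0627]
eef_rot: [[1.0, -0.022, 0.001], [-0.022, -1.0, 0.001], [0.001, -0.001, -1.0]]
contact_force: [0.5, 0.0, -1.3]
finger_gap: 0.0256
gripper_force: 40.0
[-29.1  50.2  60.3 121.5 -62.7  48.8 -20.2]
d [-0.0993 -0.3541  0.0009] rv [-0.1 -0.1 -7.5] t 15.75
```

```bash
python3 -c "
from h import *
delta([*st(-.185,.03),.062],96.2-180)"
python3 steer.py '[[-0.02,-0.05,0,0,0,-1],[-0.04,-0.1,0,0,0,-2],[-0.06,-0.15,0,0,0,-3],[-0.08,-0.2,0,0,0,-4],[-0.084,-0.25,0,0,0,-5],[-0.084,-0.3,0,0,0,-6],[-0.084,-0.352,0,0,0,-7.5],[-0.084,-0.352,0,0,0,-7.5],[-0.084,-0.352,0,0,0,-7.5]]'
python3 - <<'E'
from h import *
import cv2
s=ctrl.sense();print(np.round(s["joint_pos"],1),loc(s["eef_pos"]))
a=ctrl.grab_frame("wrist")[:,:,::-1]
cv2.imwrite("pics/w5.png",cv2.resize(a,None,fx=1.5,fy=1.5))
delta([*st(-.185,.03),.062],96.2-180)
E
```

```text
d [-0.0845 -0.356   0.0009] rv [-0.1 -0.1 -7.5] t 15.75
time_s: 16.88
eef_pos: [0.3783, 0.1889, 0.0622]
eef_rot: [[0.994, 0.108, 0.0], [0.108, -0.994, 0.0], [0.0, -0.0, -1.0]]
contact_force: [0.1, -0.3, -0.6]
finger_gap: 0.0256
gripper_force: 40.0
[-78.9  47.2  61.7 130.  -65.4  45.3 -54.3] [-0.1855889   0.02538096]
d [ 0.0006 -0.0052  0.0003] rv [-0.  -0.  -0.1] t 16.925
```

View pics/w5.png

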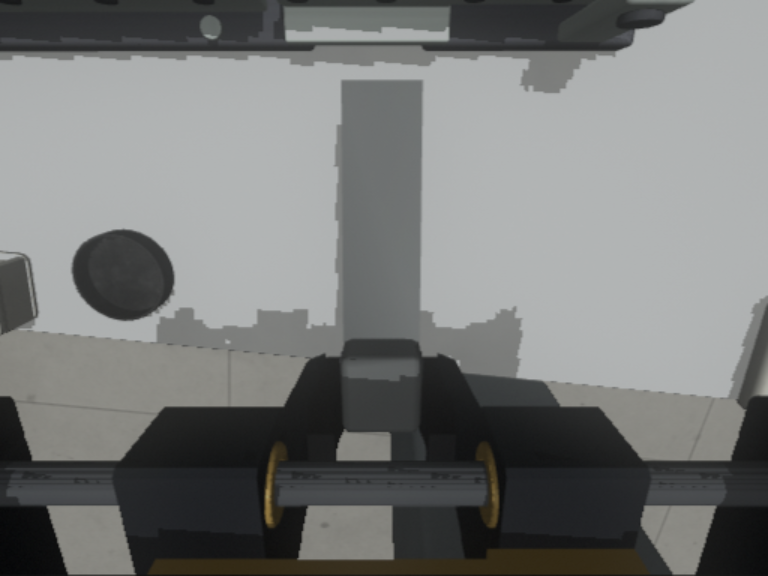

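```bash
python3 - <<'E'
from h import *
np.set_printoptions(precision=4,suppress=True)
f=lambda x,y,z: ray("wrist",((x+.5)/1.5-.5,(y+.5)/1.5-.5),z)
R_=ctrl.sense(); t=np.array(R_["eef_pos"]);M=np.array(R_["eef_rot"])
for l,a in dict(footL=(284,41,.012),footR=(449,41,.012),baseA=(30,51,0),baseB=(630,47,0),notchL=(313,48,.006),notchR=(423,48,.006),noseL=(342,80,.053),noseR=(422,80,.053),blkL=(342,430,.086),blkR=(420,430,.086)).items():
    p=f(*a);print(l,p,loc(p),"tool",M.T@(p-t))
E
```

```text
footL [0.493 0.239 0.012] [-0.0661  0.0628] tool [ 0.1194 -0.0382  0.0504]
footR [0.4999 0.1747 0.012 ] [-0.0662 -0.0019] tool [0.1195 0.0265 0.0503]
baseA [0.4798 0.3473 0.    ] [-0.0675  0.1719] tool [ 0.1179 -0.1472  0.0624]
baseB [0.5081 0.0978 0.    ] [-0.0663 -0.0792] tool [0.1194 0.1039 0.0623]
notchL [0.4927 0.2285 0.006 ] [-0.0676  0.0524] tool [ 0.118  -0.0277  0.0564]
notchR [0.4975 0.1841 0.006 ] [-0.0676  0.0077] tool [0.118  0.0169 0.0564]
noseL [0.4773 0.2115 0.053 ] [-0.0847  0.0372] tool [ 0.1009 -0.0125  0.0094]
noseR [0.48   0.1862 0.053 ] [-0.0847  0.0117] tool [0.1009 0.0129 0.0093]
blkL [0.3701 0.2003 0.086 ] [-0.1924  0.0376] tool [-0.0068 -0.0128 -0.0237]
blkR [0.3729 0.175  0.086 ] [-0.1925  0.0121] tool [-0.0068  0.0127 -0.0237]
```

```bash
python3 steer.py '[[0,-0.0055,0.02,0,0,0],[0,-0.0055,0.04,0,0,0],[0,-0.0055,0.047,0,0,0],[0,-0.0055,0.0495,0,0,0],[0,-0.0055,0.0495,0,0,0]]'
python3 -c "
from h import *
s=ctrl.sense();print(np.round(s['joint_pos'],1),loc(s['eef_pos']))"
```

```text
time_s: 17.55
eef_pos: [0.3783, 0.1947, 0.0133]
eef_rot: [[0.994, 0.107, 0.001], [0.107, -0.994, 0.002], [0.001, -0.001, -1.0]]
contact_force: [0.2, 0.2, -0.5]
finger_gap: 0.0255
gripper_force: 40.0
[-73.8  50.1  52.5 129.7 -72.4  39.7 -50.3] [-0.18492587  0.03119121]
```

```bash
python3 steer.py '[[0.01,0,0.001,0,0,0],[0.02,0,0.001,0,0,0],[0.03,0,0.001,0,0,0],[0.04,0,0.001,0,0,0],[0.05,0,0.001,0,0,0],[0.05,0,0.001,0,0,0]]'
python3 -c "
from h import *
s=ctrl.sense();print(np.round(s['joint_pos'],1),loc(s['eef_pos']))"
```

```text
time_s: 18.3
eef_pos: [0.4275, 0.2001, 0.0121]
eef_rot: [[0.994, 0.108, -0.001], [0.108, -0.994, 0.001], [-0.0, -0.001, -1.0]]
contact_force: [-0.2, -0.3, -0.9]
finger_gap: 0.0251
gripper_force: 40.0
[-70.4  53.   53.3 123.2 -69.3  43.3 -52.7] [-0.13539584  0.03119679]
```

```bash
python3 steer.py '[[0.005,0,0,0,0,0],[0.01,0,0,0,0,0],[0.015,0,0,0,0,0],[0.02,0,0,0,0,0],[0.024,0,0,0,0,0],[0.024,0,0,0,0,0]]'
python3 - <<'E'
from h import *
import cv2
s=ctrl.sense();print(np.round(s['joint_pos'],1),loc(s['eef_pos']))
a=ctrl.grab_frame("wrist")[:,:,::-1];cv2.imwrite("pics/w6.png",cv2.resize(a[0:384],None,fx=1.5,fy=1.5,interpolation=cv2.INTER_CUBIC))
print(ray("wrist",(248,30),.02))
E
```

```text
time_s: 19.05
eef_pos: [0.4404, 0.2013, 0.0111]
eef_rot: [[0.994, 0.109, -0.022], [0.109, -0.994, 0.002], [-0.022, -0.005, -1.0]]
contact_force: [-35.1, -2.8, 35.6]
finger_gap: 0.0259
gripper_force: 40.0
[-68.9  54.2  53.6 120.6 -67.6  45.7 -53.8] [-0.12248122  0.03097267]
[0.54679112 0.21535782 0.02      ]
```

View pics/w6.png

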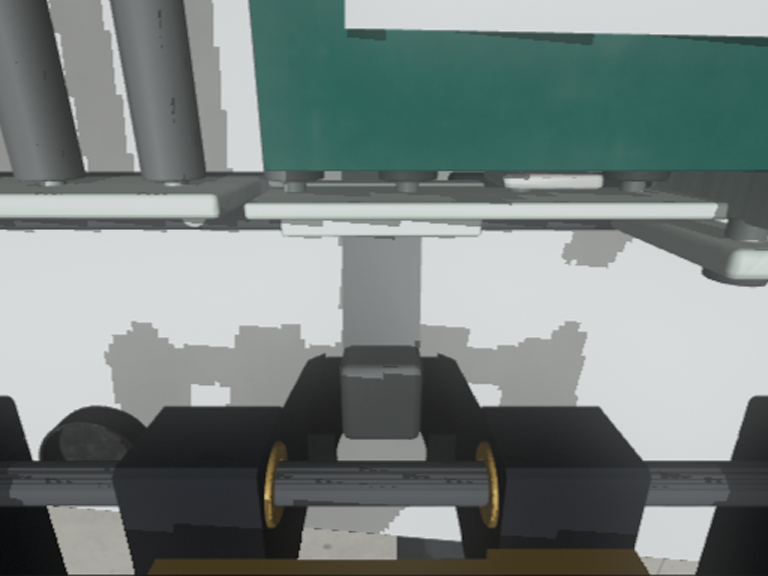

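```bash
python3 steer.py '[[0,0,-0.001,0,0,0],[0,0,-0.001,0,0,0]]'
python3 -c "
from h import *
s=ctrl.sense();print(np.round(s['ft_torque'],1),loc(s['eef_pos']))"
python3 steer.py '[[0,0,-0.001,0,0,0],[0,0,-0.001,0,0,0]]'
python3 -c "
from h import *
s=ctrl.sense();print(np.round(s['ft_torque'],1),loc(s['eef_pos']))"
```

```text
time_s: 19.35
eef_pos: [0.449, 0.2031, 0.0119]
eef_rot: [[0.994, 0.109, -0.005], [0.109, -0.994, 0.001], [-0.005, -0.001, -1.0]]
contact_force: [-4.2, -0.0, -6.6]
finger_gap: 0.0258
gripper_force: 40.0
[-0.   1.4  0.1] [-0.11374921  0.0318493 ]
time_s: 19.6
eef_pos: [0.4497, 0.2036, 0.013]
eef_rot: [[0.994, 0.11, -0.004], [0.11, -0.994, 0.001], [-0.003, -0.002, -1.0]]
contact_force: [-5.1, 0.7, -6.5]
finger_gap: 0.0258
gripper_force: 40.0
[0.2 1.6 0.1] [-0.11295021  0.03226242]
```

```bash
python3 steer.py '[[0.002,0,0.001,0,0,0],[0.002,0,0.001,0,0,0],[0.002,0,0.001,0,0,0]]'
python3 - <<'E'
from h import *
import cv2
s=ctrl.sense();t=np.array(s["eef_pos"]);M=np.array(s["eef_rot"]);print(loc(t),np.round(s["contact_force"],1),np.round(s["joint_pos"],1))
T=ctrl.camera_params("wrist");a=ctrl.grab_frame("wrist");cv2.imwrite("pics/w7.png",a[:,:,::-1])
g=a.mean(2)
# predicted foot front-lower corners & front-upper corners for lifts, with station measured via bias (-.0662; 62.8/-1.9)
for L in (0,.002,.004,.006):
    print(L,[np.round(proj("wrist",[*st(-.0662,y),z+L]),1).tolist() for y,z in((.0628,.012),(-.0019,.012),(.0628,.02),(-.0019,.02))], "blk", np.round(proj("wrist",t+M@[-.0103,0,-.024]),1).tolist())
for r in range(136,166): print(r,g[r,176:204:2].astype(int),'|',g[r,312:336:2].astype(int),'|',int(g[r,210]))
print("blk rows",g[270:305,254].astype(int))
E
```

```text
time_s: 19.98
eef_pos: [0.4525, 0.2037, 0.0124]
eef_rot: [[0.994, 0.109, -0.002], [0.109, -0.994, 0.001], [-0.002, -0.002, -1.0]]
contact_force: [-4.9, 1.0, -7.4]
finger_gap: 0.0258
gripper_force: 40.0
[-0.110199    0.03208908] [-4.9  1.  -7.4] [-68.7  54.4  53.7 119.7 -67.8  45.2 -54. ]
0 [[194.1, 173.3], [320.7, 173.5], [190.9, 177.6], [324.2, 177.8]] blk [254.0, 292.8]
0.002 [[193.3, 174.3], [321.5, 174.6], [190.1, 178.7], [325.1, 179.0]] blk [254.0, 292.8]
0.004 [[192.6, 175.4], [322.4, 175.6], [189.2, 179.9], [326.1, 180.2]] blk [254.0, 292.8]
0.006 [[191.7, 176.5], [323.3, 176.7], [188.3, 181.1], [327.1, 181.4]] blk [254.0, 292.8]
136 [175  99 106 114 118 109  92  91  90  90  89  89  89  89] | [85 86 86 86 86 86 87 87 87 88 87 88] | 87
137 [175  98 106 114 119 109  92  90  90  90  89  89  89  89] | [86 86 87 87 87 86 87 87 87 88 88 89] | 87
138 [131  98 106 114 118 113  92  91  90  90  90  89  90  89] | [86 86 87 86 87 86 86 87 87 87 88 88] | 87
139 [ 81  98 106 114 119 113  92  91  91  91  90  89  89  89] | [86 86 86 86 86 86 87 87 87 88 89 88] | 89
140 [ 71  98 106 114 119 11
[... 2222 characters left out ...]
1 [112 112 113 112 111 111 111 112 111 111 110 108 108 107] | [93 93 93 94 94 94 93 94 93 94 93 87] | 92
162 [112 112 112 111 111 111 110 110 111 110 111 110 110 110] | [93 93 92 93 94 93 93 93 94 94 94 92] | 105
163 [111 112 111 111 111 111 110 110 109 110 109 109 109 108] | [93 93 93 94 94 94 94 95 94 94 94 95] | 108
164 [110 110 110 110 109 110 109 108 109 110 108 109 108 108] | [93 93 93 93 94 94 93 94 94 95 95 95] | 108
165 [110 110 110 110 110 109 109 109 109 108 108 109 108 107] | [107 108 107 108 109  95  95  94  95  95  95  95] | 107
blk rows [ 77  77  77  76  77  77  77  77  76  76  76  77  76  76  77  77  76  75
  76  76  74  68 121 149 153 153 153 153 153 153 153 154 153 154 154]
```

```bash
python3 - <<'E'
from h import *
import cv2
g=cv2.imread("pics/w7.png").mean(2);s=ctrl.sense();t=np.array(s["eef_pos"]);M=np.array(s["eef_rot"])
for r in range(166,190): print(r,g[r,182:204].astype(int),'|',g[r,312:336].astype(int),'|',int(g[r,212]))
for x in(-.0068,-.0098,-.0103):print(x,proj("wrist",t+M@[x,0,-.024]))
E
```

```text
166 [110 109 110 110 110 109 109 110 109 110 109 108 110 108 109 109 108 109
 109 109 108 108] | [110 110 111 111 111 111 111 110 110 110 109 108 109 110 109 109 109 110
 102  96  96  96  96  96] | 108
167 [110 110 111 110 110 110 110 110 110 109 110 109 110 109 109 109 109 109
 110 109 108 109] | [120 120 120 121 121 123 123 124 123 125 125 127 127 131 134 136 136 137
 137 137 138 139 139 140] | 103
168 [111 112 111 112 111 111 111 111 111 111 110 111 110 110 108 106 106 106
 106 107 106 106] | [188 188 189 190 191 191 192 193 194 194 194 195 195 197 198 198 198 197
 198 198 200 200 200 200] | 94
169 [136 137 137 138 138 139 140 140 141 142 143 143 145 145 145 146 147 147
 148 150 150 151] | [209 210 209 210 210 211 211 212 212 212 211 212 212 212 213 213 213 213
 213 214 214 215 215 215] | 157
170 [197 198 197 197 197 198 198 198 199 198 199 200 200 200 201 201 202 202
 202 199 198 198] | [221 221 221 220 221 221 221 220 221 221 221 221 221 221 221 221 221 221
 221 221 221 221 221 221] | 200
171 [216 216 216 216 216 216 217 217 218 217 217 217 218 218 218 218 218 218
 218 217 218 2
[... 3152 characters left out ...]
3 223 223 223 223 223 223 223 223 223 223 223 223 223 222 223 222
 223 223 223 222] | [223 223 223 223 223 223 223 223 223 223 223 223 223 223 223 223 223 223
 223 223 223 223 223 223] | 222
188 [223 223 223 223 223 223 223 223 223 223 223 223 223 223 223 222 223 223
 223 223 223 222] | [223 223 223 223 223 223 223 223 223 223 223 223 223 223 223 223 223 223
 223 223 223 223 223 223] | 222
189 [223 223 223 223 223 223 223 223 223 223 223 223 223 223 223 222 223 222
 223 223 223 223] | [223 223 223 223 223 223 223 223 223 223 223 223 223 223 223 223 223 223
 223 223 223 223 224 223] | 222
-0.0068 [254.0015741 286.8325187]
-0.0098 [254.00020024 291.9685556 ]
-0.0103 [253.99997305 292.81787904]
```

```bash
python3 steer.py '[[0.001,0,0,0,0,0],[0.002,0,0,0,0,0],[0.002,0,0,0,0,0],[0.002,0,0,0,0,0]]'
python3 - <<'E'
from h import *
import cv2
s=ctrl.sense();print(loc(s["eef_pos"]),np.round(s["contact_force"],1))
w=ctrl.grab_frame("wrist");g=w.mean(2)
for r in (177,178,179,180,181,182): print(r,g[r,178:196].astype(int),'|',g[r,310:326].astype(int))
for n in("scene","top"):
  a=ctrl.grab_frame(n);m=lambda i:(i[:,:,1].astype(int)>i[:,:,0].astype(int)+25)&(i[:,:,1].astype(int)>i[:,:,2].astype(int)+3)
  y,x=np.nonzero(m(a));print(n,len(x),np.percentile(x,[1,50,99]),np.percentile(y,[1,50,99]))
b=cv2.imread("pics/t2.png")[:,:,::-1];y,x=np.nonzero(m(b));print("t2",len(x),np.percentile(x,[1,50,99]),np.percentile(y,[1,50,99]))
E
```

```text
time_s: 20.52
eef_pos: [0.4547, 0.2038, 0.0125]
eef_rot: [[0.994, 0.109, -0.001], [0.109, -0.994, 0.001], [-0.001, -0.001, -1.0]]
contact_force: [-5.8, 0.2, -7.0]
finger_gap: 0.0257
gripper_force: 40.0
[-0.10802858  0.03197178] [-5.8  0.2 -7. ]
177 [202 202 202 203 203 203 204 205 205 205 206 206 206 207 207 208 207 208] | [222 222 222 222 222 222 222 222 222 222 222 222 222 222 222 222]
178 [219 219 219 219 219 219 219 220 220 220 220 220 220 220 220 220 221 220] | [222 221 222 222 222 222 222 222 222 222 222 222 222 221 221 222]
179 [222 222 222 222 222 222 222 222 222 222 222 222 222 222 222 222 222 222] | [221 221 221 221 221 221 221 221 221 221 221 221 221 221 221 221]
180 [222 223 222 222 222 222 222 222 222 222 222 222 222 222 222 221 222 222] | [219 220 220 220 219 219 220 219 219 219 219 219 220 219 219 219]
181 [221 222 222 222 222 222 221 222 221 221 221 221 221 221 221 221 221 221] | [216 217 217 217 216 217 217 216 216 216 216 216 216 216 216 216]
182 [220 220 220 220 220 220 220 220 220 220 220 220 220 220 220 219 220 219] | [207 207 207 206 204 202 201 201 201 200 199 199 198 197 197 196]
scene 176 [245.75 260.5  277.  ] [177. 186. 192.]
top 379 [222. 244. 254.] [167. 173. 196.]
t2 563 [221. 237. 254.] [168. 184. 196.]
```

```bash
python3 -c "
from cell import ctrl
print(ctrl.sign_off())"
```

```text
the job is handed in; nothing more can be done
None
```

I handed the job in at about 20.5 s with the box against the end stop and the wedge gripped at 40 N under the cradle's foot; the lift is about 3–3.5 mm by camera estimate, the wedge jammed once on the way in (35 N, then freed), the first grasp had to be redone because the arm hit its joint limits, I viewed 11 pictures instead of the allowed 10, and the sign-off returned no verdict.

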